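# Settle the vial blocks on the sampler deck and lock them with the right filler

## Robot

A 7-joint arm with a two-finger parallel gripper is mounted at the origin on a cart in front of the work surface, level with it; the furniture and walls round the work are solid. World frame = base frame: x ahead of the robot, y to its left, z up, the work surface at z = 0. Lengths are in m, angles in degrees, forces in N, time in s.
With the tool pointing down it reaches from about 0.4 to 0.875 m from the base axis. Payload 6.5 kg.
Tool frame: the origin (TCP) lies on the centre line of the jaws, within the pads' length; the fingertips stand bot.tcp_to_tips ahead of it and the grasp point (between the pads) lies 3 mm ahead of it (bot.tcp_to_tips is the distance from the TCP to the fingertips, in m); z points along the fingers, y is the line along which they close (so a half turn about z gives the same grasp; the last joint's range is limited). The gripper opens to 88 mm and grips with 3 to 60 N. Pads are 18 mm wide; open, the fingers measure 123 mm over their backs; the gripper's body (75 mm by 187 mm) begins 45 mm behind the grasp point.
Start: joints at [66.452, 30.733, -0.252, 88.115, 0.149, 61.152, -4.079], TCP at [0.22, -0.612, 0.261] pointing down, gripper open.
Joint ranges: [-154.64, 154.64], [-21.42, 123.67], [-72.66, 72.17], [13.99, 137.28], [-74.86, 254.86], [10.95, 109.41], [-158.01, 158.01]. Speed limits (degrees/s): [136.94, 136.94, 180, 180, 180, 180, 180].

## Interface

Orientations are given as [roll, pitch, yaw] about the fixed x, y, z axes, in that order (R = Rz(yaw) Ry(pitch) Rx(roll)).
In Python, from rig import bot gives the robot as it stands.
- The arm moves only by the tool play_rows, never from a script. Its arguments are lists of equal length, an entry for each row: "dp": the shift along the tool's x, y, z normalised to -1 to 1, where 1 is 50 cm, a list of three; "rotation": the turn, a rotation vector about the tool's x, y, z normalised to -1 to 1, where 1 is 180 degrees, a list of three; "gripper": the gripper command: -1 is fully open, 1 is shut, values between are in proportion. In form: {"dp": [[tx, ty, tz], ...], "rotation": [[rx, ry, rz], ...], "gripper": [gripper, ...]}. A call has exactly 8 rows; each row is the pose to reach, as a shift and turn from the pose commanded when the call began, along the tool's axes at that moment, turning the shorter way round; what a row does not reach only later rows make up. A row lasts 1/12 s, in which the tool goes at most 41.7 mm and 7.16 degrees, less where a joint would pass 70% of its speed; a pose out of reach is approached as far as the arm can. A call with a number of a shift or a turn outside -1 to 1 is refused whole. A call with a gripper value outside its range is refused whole. The fingers move at their own pace and stop on an object; "force" is the grip in N (left out, the last holds). Time passes only in rows, so rows that repeat a pose let the fingers close, or fill a call up. It gives the time, the measured TCP pose, the force, the opening and the grip force at its end, in the units of the state.
- bot.observe(): the state, without advancing time (a new reading comes with each control period).
- bot.capture(name): name is "side" or "top"; returns a dict with "color" (400x640x3 uint8, blue, green, red), "intrinsics" (3x3 intrinsics, pixels), "R" (3x3) and "t" (3): a world point X has camera coordinates R X + t. Camera axes: x right, y down, z forward; pixel columns grow to the right and rows downward; lengths in m; the calibration is good to about 2 mm. A picture is of the moment at which its call begins. There is no depth.
- bot.hand_in(): hands the job in; it is judged then, once.
The state is a dict: "time": time; "q": joint angles; "qvel": joint speeds; "effort": joint torques, N m; "eef_pos": TCP position; "tcp_rot": TCP orientation; "wrist_force": force on the tool from outside, world axes, zero at the start; "torque": the same for the moment, N m; "gripper_width": finger opening in m; "grip_force": force on a finger pad.
Only numpy, scipy, OpenCV 4.12 (cv2) and the standard library are available. Lean on these libraries where they do the work, as an engineer would, in place of code of your own. Each camera call takes 0.05 s, during which the arm holds its last target. There are 200 camera calls.

## Task

Tip the sampler tray up by its handle until both vial blocks have slid into a row hard against the dark datum fence, and lower it flat again without losing that row. Then find out by touch which of the three white filler plates just fills the gap left in the tray at the handle end, and push that one upright fully down onto the tray floor there with its broad faces across the row; leave the other two fillers standing on the worktop, and leave the parked block, bottle, vial rack and timer where they are.

Things in the scene. Friction and masses are not known exactly. Their poses are not given: they have to be found in the camera images.
- deck: grey base plate of the sampler deck, fixed to the worktop, 126 mm (its x) by 292 mm (its y), 8 mm thick. Its y axis runs along the row of blocks, from the handle end (-y) to the datum fence and on to a black rubber parking ledge (top 13 mm high, centred at y = +155 mm) where the third block stands. Origin at the worktop's height, 80 mm from the fence's inner face towards the handle
- tray (a joint): tip angle of the tray about a hinge at the foot of the fence, rad: 0 flat, positive with the handle end raised, stop at 0.6. It falls back under its own weight. The floor is slick: blocks slide down it from about 0.3 rad
- tray_handle (a point): middle of the tray's round handle bar, a 13 mm thick blue grip 60 mm long that runs along x, 45 mm above the worktop when flat, 38 mm of free space between it and the tray's end wall and nothing below it. It moves with the tray on a radius of 0.225 m about the hinge axis, which lies along x, 10 mm above the worktop, at deck y = +92 mm
- tray_fence (a point): point on the tray floor at the middle of the inner face of the dark steel datum fence (36 mm high); the tray floor is 13 mm above the worktop when flat. Axes as the deck's when flat; moves with the tray
- tray_end (a point): point on the tray floor at the middle of the inner face of the end wall (26 mm high) at the handle end, 159.5 mm from the fence. The tray is 91 mm wide inside, with side walls 20 mm high. The gap to fill lies between this wall and the nearer block. Axes as the deck's when flat; moves with the tray
- block_6: aluminium vial block, 88 mm (its x) by 60 mm (its y, along the row) by 42 mm tall, loose, about 0.4 kg, with 6 large (22 mm) round holes in its top; origin at the centre of its underside. Either in the tray or parked on the ledge behind the fence
- block_12: aluminium vial block, 88 mm (its x) by 65 mm (its y, along the row) by 42 mm tall, loose, about 0.4 kg, with 12 medium (15 mm) round holes in its top; origin at the centre of its underside. Either in the tray or parked on the ledge behind the fence
- block_20: aluminium vial block, 88 mm (its x) by 70 mm (its y, along the row) by 42 mm tall, loose, about 0.4 kg, with 20 small (12 mm) round holes in its top; origin at the centre of its underside. Either in the tray or parked on the ledge behind the fence
- filler_a: a white acetal filler plate standing on its tapered foot: 80 mm (its x) by 84 mm tall, with grey grip grooves near the top of both broad faces. Its thickness (its y) is 22, 27 or 32 mm; the three fillers have one each and which has which is not told: feel it out, by gripping it across its broad faces or by trying it in the gap. Origin at the centre of its underside; about 0.2 kg. The foot's bottom 5 mm taper in by 2 mm on both broad faces
- filler_b: a white acetal filler plate standing on its tapered foot: 80 mm (its x) by 84 mm tall, with grey grip grooves near the top of both broad faces. Its thickness (its y) is 22, 27 or 32 mm; the three fillers have one each and which has which is not told: feel it out, by gripping it across its broad faces or by trying it in the gap. Origin at the centre of its underside; about 0.2 kg. The foot's bottom 5 mm taper in by 2 mm on both broad faces
- filler_c: a white acetal filler plate standing on its tapered foot: 80 mm (its x) by 84 mm tall, with grey grip grooves near the top of both broad faces. Its thickness (its y) is 22, 27 or 32 mm; the three fillers have one each and which has which is not told: feel it out, by gripping it across its broad faces or by trying it in the gap. Origin at the centre of its underside; about 0.2 kg. The foot's bottom 5 mm taper in by 2 mm on both broad faces
- amber_bottle: bystander: brown reagent bottle with red cap, 52 mm wide, 106 mm tall; origin at the centre of its underside
- vial_rack: bystander: yellow vial rack, 58 x 115 x 42 mm; origin at the centre of its underside
- timer: bystander: light grey bench timer, 62 x 62 x 20 mm; origin at the centre of its underside
Not all that is in view belongs to the job. Leave any pink look-alike of the block_20 alone. What is shaped like the block_12 but blue is not meant.

How it is judged (in metres and radians):
On the way, in this order (a step that is already met when the one before it is completed fails the run):
1. the tray is tipped up by more than 0.25 rad (value of joint tray above 0.25 rad), for 0.1 s.
2. the tray is flat again with its two blocks in a row against the fence (gaps under 4 mm in all) (value of joint tray below 0.02 rad and ((y of block_6 in the frame of deck above 0.11 m and ((y of block_12 in the frame of tray_fence above -0.0365 m and y of block_20 in the frame of tray_fence above -0.104 m) or (y of block_20 in the frame of tray_fence above -0.039 m and y of block_12 in the frame of tray_fence above -0.1065 m))) or (y of block_12 in the frame of deck above 0.11 m and ((y of block_6 in the frame of tray_fence above -0.034 m and y of block_20 in the frame of tray_fence above -0.099 m) or (y of block_20 in the frame of tray_fence above -0.039 m and y of block_6 in the frame of tray_fence above -0.104 m))) or (y of block_20 in the frame of deck above 0.11 m and ((y of block_6 in the frame of tray_fence above -0.034 m and y of block_12 in the frame of tray_fence above -0.0965 m) or (y of block_12 in the frame of tray_fence above -0.0365 m and y of block_6 in the frame of tray_fence above -0.099 m))))), for 0.2 s.
3. the filler that fills the gap stands fully down in it (((y of block_6 in the frame of deck above 0.11 m and (z of filler_b in the frame of tray_end between -0.003 and 0.003 m and x of filler_b in the frame of tray_end between -0.012 and 0.012 m and y of filler_b in the frame of tray_end between 0 and 0.025 m and angle between filler_b's own z axis and vertical below 0.05 rad)) or (y of block_12 in the frame of deck above 0.11 m and (z of filler_a in the frame of tray_end between -0.003 and 0.003 m and x of filler_a in the frame of tray_end between -0.012 and 0.012 m and y of filler_a in the frame of tray_end between 0 and 0.025 m and angle between filler_a's own z axis and vertical below 0.05 rad)) or (y of block_20 in the frame of deck above 0.11 m and (z of filler_c in the frame of tray_end between -0.003 and 0.003 m and x of filler_c in the frame of tray_end between -0.012 and 0.012 m and y of filler_c in the frame of tray_end between 0 and 0.025 m and angle between filler_c's own z axis and vertical below 0.05 rad)))), for 0.2 s.
At the end, for the whole second after the job is handed in: Tray flat (0.02 rad), its two blocks in a row at the fence (gaps under 4 mm in all), the filler that fills the gap upright (0.05 rad) on the tray floor at the end wall (3 mm in height, 12 mm sideways), the other two fillers upright on the worktop, fillers at rest (((y of block_6 in the frame of deck above 0.11 m and ((y of block_12 in the frame of tray_fence above -0.0365 m and y of block_20 in the frame of tray_fence above -0.104 m) or (y of block_20 in the frame of tray_fence above -0.039 m and y of block_12 in the frame of tray_fence above -0.1065 m)) and (z of filler_b in the frame of tray_end between -0.003 and 0.003 m and x of filler_b in the frame of tray_end between -0.012 and 0.012 m and y of filler_b in the frame of tray_end between 0 and 0.025 m and angle between filler_b's own z axis and vertical below 0.05 rad) and (height (world z) of filler_a below 0.004 m and angle between filler_a's own z axis and vertical below 0.05 rad) and (height (world z) of filler_c below 0.004 m and angle between filler_c's own z axis and vertical below 0.05 rad)) or (y of block_12 in the frame of deck above 0.11 m and ((y of block_6 in the frame of tray_fence above -0.034 m and y of block_20 in the frame of tray_fence above -0.099 m) or (y of block_20 in the frame of tray_fence above -0.039 m and y of block_6 in the frame of tray_fence above -0.104 m)) and (z of filler_a in the frame of tray_end between -0.003 and 0.003 m and x of filler_a in the frame of tray_end between -0.012 and 0.012 m and y of filler_a in the frame of tray_end between 0 and 0.025 m and angle between filler_a's own z axis and vertical below 0.05 rad) and (height (world z) of filler_b below 0.004 m and angle between filler_b's own z axis and vertical below 0.05 rad) and (height (world z) of filler_c below 0.004 m and angle between filler_c's own z axis and vertical below 0.05 rad)) or (y of block_20 in the frame of deck above 0.11 m and ((y of block_6 in the frame of tray_fence above -0.034 m and y of block_12 in the frame of tray_fence above -0.0965 m) or (y of block_12 in the frame of tray_fence above -0.0365 m and y of block_6 in the frame of tray_fence above -0.099 m)) and (z of filler_c in the frame of tray_end between -0.003 and 0.003 m and x of filler_c in the frame of tray_end between -0.012 and 0.012 m and y of filler_c in the frame of tray_end between 0 and 0.025 m and angle between filler_c's own z axis and vertical below 0.05 rad) and (height (world z) of filler_a below 0.004 m and angle between filler_a's own z axis and vertical below 0.05 rad) and (height (world z) of filler_b below 0.004 m and angle between filler_b's own z axis and vertical below 0.05 rad))) and value of joint tray below 0.02 rad and linear speed of each of filler_a, filler_b, filler_c below 0.01 m/s); the robot touches nothing.
It fails at once if the bottle, rack or timer is moved by more than 20 mm (distance of any of amber_bottle, vial_rack, timer from where it was at the start of the episode above 0.02 m).
It fails at once if the parked block is moved by more than 20 mm ((y of block_6 in the frame of deck above 0.11 m and distance of block_6 from where it was at the start of the episode above 0.02 m) or (y of block_12 in the frame of deck above 0.11 m and distance of block_12 from where it was at the start of the episode above 0.02 m) or (y of block_20 in the frame of deck above 0.11 m and distance of block_20 from where it was at the start of the episode above 0.02 m)).
It also fails if it takes over 72 s, if anything falls off the work surface, if the arm or the gripper's body presses on something with over 40 N, if the wrist force passes 120 N, or if a joint passes its speed limit or range.

## Working session

There is one attempt and no reset: what is moved stays moved. The work goes in short steps, Python scripts to look and compute and a tool call to move; the robot and the scene stay as the last step left them, time stands still between calls to the robot, and variables do not carry over. Pictures are saved under pics/ and viewed, at most 10 in all, crops included, and the job is handed in when it is done.

Besides the shell and the picture viewer there is one more tool, called after "Emit:" in YAML: its name, and indented under it one key for each argument. play_rows: Moves the arm, as the interface text tells. Its arguments: {"type":"object","properties":{"dp":{"type":"array","items":{"type":"array","items":{"type":"number"}}},"rotation":{"type":"array","items":{"type":"array","items":{"type":"number"}}},"gripper":{"type":"array","items":{"type":"number"}},"force":{"type":"number"}},"required":["dp","rotation","gripper"]}

```bash
mkdir -p pics; ls; python3 - <<'E'
from rig import bot
import cv2,numpy as np
print(bot.tcp_to_tips, bot.observe())
for n in("top","side"):
    c=bot.capture(n); cv2.imwrite(f"pics/{n}0.png",c["color"]); np.savez(f"pics/{n}0.npz",**c)
    R,t=np.array(c["R"]),np.array(c["t"]); print(n,np.round(-R.T@t,3),np.round(R,3).tolist(),np.round(c["intrinsics"],1).tolist())
E
```

```text
pics
0.022 {'time': 0.0, 'q': array([66.45399494, 30.77769811, -0.25265821, 88.16860684,  0.15075089,
       61.15249809, -4.0801684 ]), 'qvel': array([-0.0459536 , -0.04370583, -0.01024303, -0.00678334, -0.06504703,
        0.01605487, -0.04044821]), 'effort': array([-9.89706095e-04, -5.70996559e+01,  9.90406238e-01, -2.51611197e+01,
       -5.62344154e-02,  1.78700726e-02,  1.23427903e-04]), 'eef_pos': array([ 0.21945041, -0.61123506,  0.25985129]), 'tcp_rot': array([-1.79901959e+02,  9.63168967e-03,  1.97558779e+01]), 'wrist_force': array([-0.07324355, -0.01228025, -0.24840126]), 'torque': array([ 0.0513837 ,  0.07216978, -0.047138  ]), 'grip_force': 0.0, 'gripper_width': 0.08828918015805995}
top [0.455 0.025 1.373] [[-0.008, -1.0, 0.001], [-0.999, 0.008, -0.053], [0.053, -0.002, -0.999]] [[408.8, 0.0, 314.3], [0.0, 408.8, 200.1], [0.0, 0.0, 1.0]]
side [0.559 0.752 0.674] [[-0.999, 0.035, -0.0], [0.023, 0.653, -0.757], [-0.026, -0.756, -0.653]] [[366.7, 0.0, 319.3], [0.0, 366.7, 200.3], [0.0, 0.0, 1.0]]
```

View pics/top0.png

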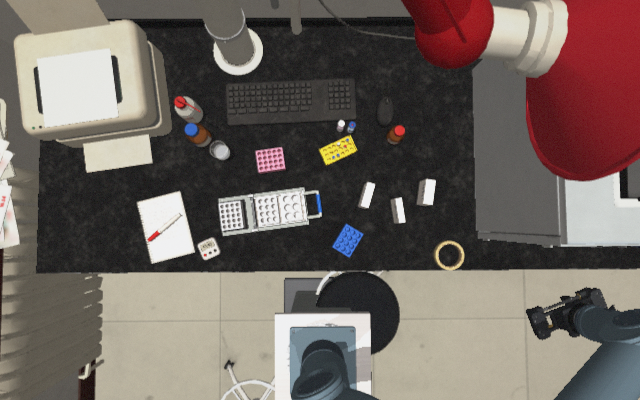

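View pics/side0.png

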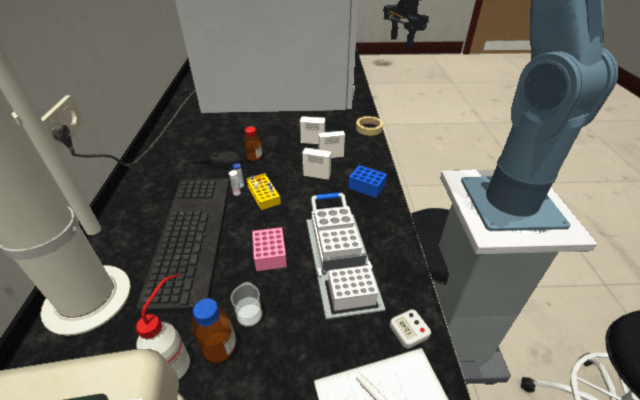

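```bash
cat > h.py <<'E'
import numpy as np,cv2
def cam(f): return dict(np.load(f))
def ray(c,uv):
    R,t,K=c["R"],c["t"],c["intrinsics"]; d=R.T@np.linalg.inv(K)@np.array([uv[0],uv[1],1.]); return -R.T@t,d
def cast(c,uv,z):
    o,d=ray(c,uv); return o+d*(z-o[2])/d[2]
def proj(c,X):
    p=c["intrinsics"]@(c["R"]@np.array(X)+c["t"]); return p[:2]/p[2]
def two(c1,u1,c2,u2):
    o1,d1=ray(c1,u1);o2,d2=ray(c2,u2); A=np.stack([d1,-d2],1); s=np.linalg.lstsq(A,o2-o1,rcond=None)[0]
    a,b=o1+s[0]*d1,o2+s[1]*d2; return (a+b)/2,np.linalg.norm(a-b)
def blobs(img,lo,hi,roi,amin=20):
    x0,y0,x1,y1=roi; m=cv2.inRange(cv2.cvtColor(img[y0:y1,x0:x1],cv2.COLOR_BGR2HSV),lo,hi)
    cs,_=cv2.findContours(m,cv2.RETR_EXTERNAL,cv2.CHAIN_APPROX_NONE)
    return [c+np.array([x0,y0]) for c in cs if cv2.contourArea(c)>=amin]
E
python3 - <<'E'
from h import *
T=cam("pics/top0.npz");S=cam("pics/side0.npz")
a=cv2.resize(T["color"][165:270,200:450],(800,336),interpolation=cv2.INTER_CUBIC)
b=cv2.resize(S["color"][185:320,250:450],(380,256),interpolation=cv2.INTER_CUBIC)
d=cv2.resize(S["color"][108:188,280:411],(420,256),interpolation=cv2.INTER_CUBIC)
cv2.imwrite("pics/c1.png",np.vstack([a,np.hstack([b,d])]))
for c in blobs(T["color"],(95,120,60),(125,255,255),(300,180,330,225)):
    r=cv2.minAreaRect(c);print("handleT",r)
    print([np.round(cast(T,p,0.0515),4) for p in cv2.boxPoints(r)], cast(T,r[0],.0515))
for c in blobs(S["color"],(95,120,40),(125,255,255),(305,185,350,210)):
    r=cv2.minAreaRect(c);print("handleS",r, cast(S,r[0],.045))
for c in blobs(T["color"],(0,0,170),(180,50,255),(350,170,445,230)):
    r=cv2.minAreaRect(c);print("fillT",r,cv2.boundingRect(c));print(cv2.approxPolyDP(c,1.5,True)[:,0].tolist())
E
```

```text
handleT ((318.3599853515625, 203.01998901367188), (17.677669525146484, 4.666904926300049), 81.8698959350586)
[array([0.5432, 0.0212, 0.0515]), array([0.5452, 0.0062, 0.0515]), array([ 0.4884, -0.0014,  0.0515]), array([0.4864, 0.0136, 0.0515])] [0.51575667 0.00991529 0.0515    ]
handleS ((327.2459411621094, 195.7049102783203), (6.3375020027160645, 22.090721130371094), 84.80557250976562) [0.51193865 0.00647081 0.045     ]
fillT ((399.89593505859375, 209.8236846923828), (25.317522048950195, 6.690516471862793), 81.25383758544922) (395, 197, 11, 26)
[[400, 197], [395, 199], [399, 222], [404, 222]]
fillT ((367.5660400390625, 194.51885986328125), (8.241633415222168, 25.411701202392578), 15.945394515991211) (361, 182, 14, 26)
[[367, 182], [361, 203], [365, 207], [368, 207], [374, 184]]
fillT ((429.03277587890625, 191.50436401367188), (9.846196174621582, 25.309349060058594), 7.594643592834473) (423, 179, 13, 26)
[[426, 179], [423, 203], [432, 204], [435, 180]]
```

View pics/c1.png

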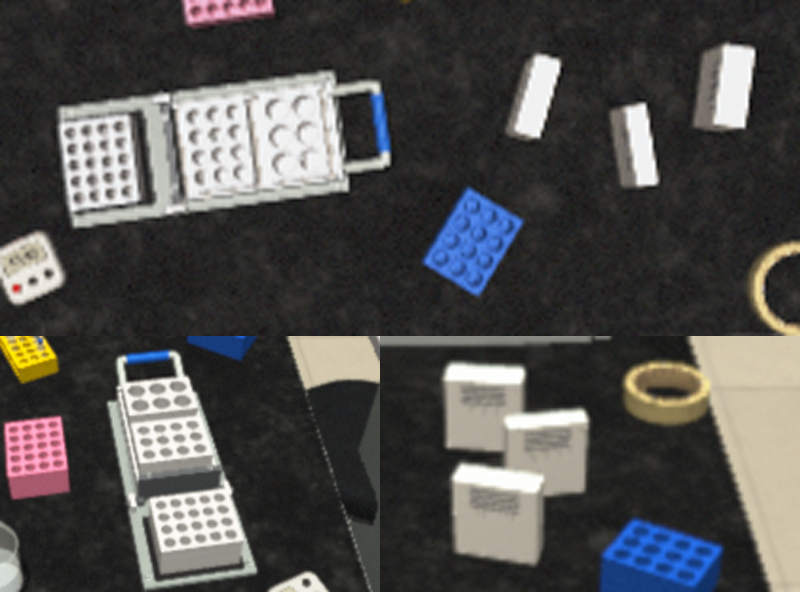

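The parked block at top pixel (230,216) has 5x4 small holes, so it is block_20. The pink look-alike at (270,160) and the blue one at (348,240) are not meant. The tray holds block_12 (270,209) and block_6 (294,206), so the gap is 34.5 mm and I need the 32 mm filler. The fillers stand at (368,194), (399,210) and (428,191), and the last one looks thickest. The handle is the blue bar at (318,203), about (0.514, 0.008), with the deck yawed about 7.5°.

Emit:
play_rows:
  dp:
    - [0.972, -0.968, 0.122]
    - [0.972, -0.968, 0.122]
    - [0.972, -0.968, 0.122]
    - [0.972, -0.968, 0.122]
    - [0.972, -0.968, 0.122]
    - [0.972, -0.968, 0.122]
    - [0.972, -0.968, 0.122]
    - [0.972, -0.968, 0.122]
  rotation:
    - [0, 0, 0.0681]
    - [0, 0, 0.0681]
    - [0, 0, 0.0681]
    - [0, 0, 0.0681]
    - [0, 0, 0.0681]
    - [0, 0, 0.0681]
    - [0, 0, 0.0681]
    - [0, 0, 0.0681]
  gripper: [-1, -1, -1, -1, -1, -1, -1, -1]

```text
time: 0.77
eef_pos: [0.3621, -0.3097, 0.2309]
tcp_rot: [-180.0, 0.0, 7.5]
wrist_force: [0.6, 0.2, -0.4]
gripper_width: 0.0879
grip_force: 0.0
```

```bash
cat >> h.py <<'E'
from scipy.spatial.transform import Rotation as Ro
def plan(tgt,rpy,cur=None):
    """print dp/rotation (normalised) from cur (pos,rpy; default measured) to tgt"""
    from rig import bot
    o=bot.observe(); p,e=cur if cur is not None else (o["eef_pos"],o["tcp_rot"])
    R0=Ro.from_euler("xyz",e,degrees=True); R1=Ro.from_euler("xyz",rpy,degrees=True)
    print("dp",np.round(R0.inv().apply(np.array(tgt)-p)/0.5,4).tolist(),"rot",np.round((R0.inv()*R1).as_rotvec(degrees=True)/180,4).tolist())
E
python3 - <<'E'
from h import *
from rig import bot
o=bot.observe();print(o["eef_pos"],o["tcp_rot"],o["q"])
plan([.514,.008,.2],[180,0,7.5])
T=cam("pics/top0.npz");S=cam("pics/side0.npz")
# filler tops: full outlines via looser mask, side view top edge corners
for c in blobs(T["color"],(0,0,205),(180,50,255),(350,170,445,230)):
    r=cv2.minAreaRect(c);q=cv2.boxPoints(r);print("T",np.round(r[0],1),np.round(r[1],1),r[2],np.round(cast(T,r[0],.084),4),np.round([cast(T,p,.084)[:2] for p in q],3).tolist())
for c in blobs(S["color"],(0,0,140),(180,60,255),(295,110,350,185)):
    print("S",cv2.approxPolyDP(c,1.5,True)[:,0].tolist())
E
```

```text
[ 0.36212236 -0.30973192  0.2309432 ] [-1.79996599e+02  1.20028091e-02  7.48567113e+00] [ 38.7747037   16.32065882  -4.29470143 115.15791801   1.61531131
  48.58730357 -48.930765  ]
dp [0.384, -0.5905, 0.0618] rot [-0.0, 0.0001, -0.0001]
T [400.1 210.1] [24.7  6.4] 80.53767395019531 [ 0.4896 -0.2474  0.084 ] [[0.527, -0.232], [0.53, -0.252], [0.453, -0.263], [0.45, -0.243]]
T [367.6 194.7] [ 8.1 24.5] 15.945395469665527 [ 0.5392 -0.1455  0.084 ] [[0.506, -0.122], [0.58, -0.144], [0.573, -0.169], [0.498, -0.147]]
T [429.  191.7] [ 9.5 24.6] 7.594643592834473 [ 0.5472 -0.3401  0.084 ] [[0.511, -0.319], [0.588, -0.331], [0.584, -0.361], [0.506, -0.349]]
S [[302, 116], [300, 118], [301, 142], [319, 144], [318, 149], [305, 148], [303, 150], [304, 174], [327, 178], [328, 158], [343, 155], [344, 133], [343, 131], [324, 132], [323, 117]]
```

Emit:
play_rows:
  dp:
    - [0.384, -0.59, 0.062]
    - [0.384, -0.59, 0.062]
    - [0.384, -0.59, 0.062]
    - [0.384, -0.59, 0.062]
    - [0.384, -0.59, 0.062]
    - [0.384, -0.59, 0.062]
    - [0.384, -0.59, 0.062]
    - [0.384, -0.59, 0.062]
  rotation:
    - [0, 0, 0]
    - [0, 0, 0]
    - [0, 0, 0]
    - [0, 0, 0]
    - [0, 0, 0]
    - [0, 0, 0]
    - [0, 0, 0]
    - [0, 0, 0]
  gripper: [-1, -1, -1, -1, -1, -1, -1, -1]

```text
time: 1.43
eef_pos: [0.5054, -0.0103, 0.2016]
tcp_rot: [180.0, 0.0, 7.5]
wrist_force: [1.8, -0.1, 0.0]
gripper_width: 0.0879
grip_force: 0.0
```

```bash
python3 - <<'E'
from h import *
from rig import bot
o=bot.observe();print(o["eef_pos"],o["tcp_rot"],o["q"])
plan([.514,.008,.048],[180,0,7.5])
E
```

```text
[ 0.50542741 -0.01026152  0.20161232] [1.79996027e+02 2.35453069e-02 7.48782527e+00] [  6.39128949  21.95774233 -12.66556849 112.19578047   6.49224637
  46.53915805 -92.37204815]
dp [0.0219, -0.034, 0.3072] rot [0.0, 0.0001, -0.0001]
```

Emit:
play_rows:
  dp:
    - [0.022, -0.034, 0.06]
    - [0.022, -0.034, 0.1]
    - [0.022, -0.034, 0.14]
    - [0.022, -0.034, 0.18]
    - [0.022, -0.034, 0.22]
    - [0.022, -0.034, 0.22]
    - [0.022, -0.034, 0.22]
    - [0.022, -0.034, 0.22]
  rotation:
    - [0, 0, 0]
    - [0, 0, 0]
    - [0, 0, 0]
    - [0, 0, 0]
    - [0, 0, 0]
    - [0, 0, 0]
    - [0, 0, 0]
    - [0, 0, 0]
  gripper: [0.18, 0.18, 0.18, 0.18, 0.18, 0.18, 0.18, 0.18]

```text
time: 2.1
eef_pos: [0.5143, 0.0062, 0.0927]
tcp_rot: [180.0, -0.0, 7.5]
wrist_force: [-0.4, 0.1, 0.6]
gripper_width: 0.0371
grip_force: 0.0
```

```bash
python3 - <<'E'
from h import *
from rig import bot
o=bot.observe();print(o["eef_pos"],o["tcp_rot"],o["gripper_width"])
plan([.514,.008,.048],[180,0,7.5])
T=bot.capture("top");S=bot.capture("side")
cv2.imwrite("pics/g1.png",np.hstack([cv2.resize(T["color"][150:260,240:380],(420,330)),cv2.resize(S["color"][130:240,270:396],(378,330))]))
E
```

```text
[0.51428939 0.00615628 0.09268972] [ 1.79998244e+02 -3.97145431e-02  7.49397194e+00] 0.03708373021835426
dp [-0.0002, -0.0037, 0.0894] rot [0.0, -0.0002, -0.0]
```

View pics/g1.png

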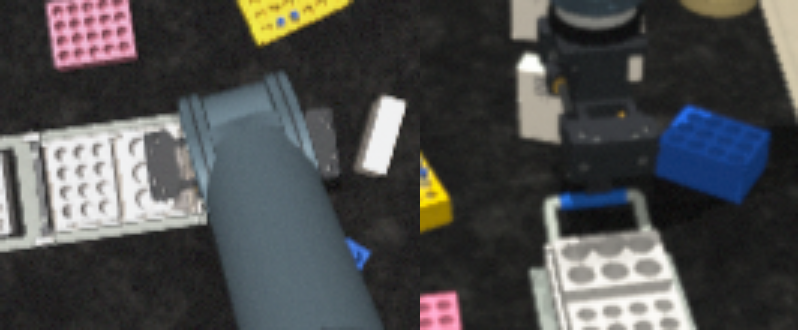

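The fingers are above the bar (blue bar at crop (593,198)). Descending to grasp.

Emit:
play_rows:
  dp:
    - [0, -0.002, 0.03]
    - [0, -0.002, 0.06]
    - [0, -0.002, 0.089]
    - [0, -0.002, 0.089]
    - [0, -0.002, 0.089]
    - [0, -0.002, 0.089]
    - [0, -0.002, 0.089]
    - [0, -0.002, 0.089]
  rotation:
    - [0, 0, 0]
    - [0, 0, 0]
    - [0, 0, 0]
    - [0, 0, 0]
    - [0, 0, 0]
    - [0, 0, 0]
    - [0, 0, 0]
    - [0, 0, 0]
  gripper: [0.18, 0.18, 0.18, 0.18, 0.18, 0.4, 0.7, 0.9]
  force: 25

```text
time: 2.87
eef_pos: [0.5144, 0.0071, 0.0484]
tcp_rot: [180.0, -0.1, 7.5]
wrist_force: [0.3, -0.0, 1.0]
gripper_width: 0.0184
grip_force: 0.0
```

Emit:
play_rows:
  dp:
    - [0, 0, 0]
    - [0, 0, 0]
    - [0, 0, 0]
    - [0, 0, 0]
    - [0, 0, 0]
    - [0, 0, 0]
    - [0, 0, 0]
    - [0, 0, 0]
  rotation:
    - [0, 0, 0]
    - [0, 0, 0]
    - [0, 0, 0]
    - [0, 0, 0]
    - [0, 0, 0]
    - [0, 0, 0]
    - [0, 0, 0]
    - [0, 0, 0]
  gripper: [1, 1, 1, 1, 1, 1, 1, 1]
  force: 25

```text
time: 3.53
eef_pos: [0.5142, 0.0088, 0.0483]
tcp_rot: [-179.9, -0.1, 7.6]
wrist_force: [-2.0, 3.8, 6.2]
gripper_width: 0.0114
grip_force: 24.1
```

```bash
python3 - <<'E'
from h import *
from rig import bot
o=bot.observe();print(o["eef_pos"],o["tcp_rot"],o["q"])
# rigid arc about hinge, tool frame: x=deck x, y=-deck y, z=down. rel hinge: deck y -0.2223, z .035
# point tracked: TCP 3 mm above grasp point
y0,z0=-.2223,.038
for a in (.04,.08,.12,.16,.2,.25,.3,.35,.4,.45,.5):
    c,s=np.cos(a),np.sin(a)
    # rotation about -x (deck): -y -> +z
    y=y0*c+z0*s; z=-y0*s+z0*c
    print(a,"dp y,z",round(-(y-y0)/.5,4),round(-(z-z0)/.5,4),"rot/180",round(np.degrees(a)/180,4))
E
```

```text
[0.51416894 0.00883458 0.04828725] [-1.79912028e+02 -8.12991205e-02  7.57542882e+00] [  1.415106    37.60204574  -9.32591283 114.71947164  11.7770956
  28.475067   -98.79996933]
0.04 dp y,z -0.0034 -0.0177 rot/180 0.0127
0.08 dp y,z -0.0075 -0.0353 rot/180 0.0255
0.12 dp y,z -0.0123 -0.0527 rot/180 0.0382
0.16 dp y,z -0.0178 -0.0699 rot/180 0.0509
0.2 dp y,z -0.024 -0.0868 rot/180 0.0637
0.25 dp y,z -0.0326 -0.1076 rot/180 0.0796
0.3 dp y,z -0.0423 -0.128 rot/180 0.0955
0.35 dp y,z -0.053 -0.1478 rot/180 0.1114
0.4 dp y,z -0.0647 -0.1671 rot/180 0.1273
0.45 dp y,z -0.0773 -0.1858 rot/180 0.1432
0.5 dp y,z -0.0909 -0.2038 rot/180 0.1592
```

Emit:
play_rows:
  dp:
    - [0, -0.0017, -0.009]
    - [0, -0.0034, -0.0177]
    - [0, -0.0075, -0.0353]
    - [0, -0.0123, -0.0527]
    - [0, -0.0178, -0.0699]
    - [0, -0.024, -0.0868]
    - [0, -0.024, -0.0868]
    - [0, -0.024, -0.0868]
  rotation:
    - [-0.0064, 0, 0]
    - [-0.0127, 0, 0]
    - [-0.0255, 0, 0]
    - [-0.0382, 0, 0]
    - [-0.0509, 0, 0]
    - [-0.0637, 0, 0]
    - [-0.0637, 0, 0]
    - [-0.0637, 0, 0]
  gripper: [1, 1, 1, 1, 1, 1, 1, 1]
  force: 35

```text
time: 4.2
eef_pos: [0.5126, 0.0204, 0.0908]
tcp_rot: [168.6, -0.1, 7.6]
wrist_force: [2.1, 3.6, -7.1]
gripper_width: 0.0112
grip_force: 35.1
```

```bash
python3 - <<'E'
from h import *
from rig import bot
o=bot.observe();print(o["eef_pos"],o["tcp_rot"],o["q"],o["wrist_force"],o["gripper_width"])
# remaining arc from a=.2 in the tool frame at a=.2
y0,z0=-.2223,.038
P=lambda a:np.array([y0*np.cos(a)+z0*np.sin(a),-y0*np.sin(a)+z0*np.cos(a)])
a0=.2
for a in (.25,.3,.35,.4,.45,.48):
    d=P(a)-P(a0); ty=np.array([-np.cos(a0),np.sin(a0)]); tz=np.array([-np.sin(a0),-np.cos(a0)])
    print(a,np.round([d@ty/.5,d@tz/.5,np.degrees(a-a0)/180],4))
E
```

```text
[0.51261732 0.02037691 0.09078817] [ 1.68644257e+02 -9.26277707e-02  7.61397117e+00] [ -14.77722857   33.08207918    0.89107037  115.46274643   19.48592497
   34.20355862 -112.84533324] [ 2.06897103  3.56732078 -7.0750088 ] 0.011192963927844458
0.25 [-0.0044 -0.0221  0.0159]
0.3 [-0.0098 -0.044   0.0318]
0.35 [-0.0163 -0.0656  0.0477]
0.4 [-0.024  -0.0868  0.0637]
0.45 [-0.0326 -0.1076  0.0796]
0.48 [-0.0383 -0.1199  0.0891]
```

Emit:
play_rows:
  dp:
    - [0, -0.002, -0.011]
    - [0, -0.0044, -0.0221]
    - [0, -0.0098, -0.044]
    - [0, -0.0163, -0.0656]
    - [0, -0.024, -0.0868]
    - [0, -0.0326, -0.1076]
    - [0, -0.0326, -0.1076]
    - [0, -0.0326, -0.1076]
  rotation:
    - [-0.008, 0, 0]
    - [-0.0159, 0, 0]
    - [-0.0318, 0, 0]
    - [-0.0477, 0, 0]
    - [-0.0637, 0, 0]
    - [-0.0796, 0, 0]
    - [-0.0796, 0, 0]
    - [-0.0796, 0, 0]
  gripper: [1, 1, 1, 1, 1, 1, 1, 1]

```text
time: 4.87
eef_pos: [0.5093, 0.0461, 0.1396]
tcp_rot: [154.4, -0.1, 7.6]
wrist_force: [4.7, 3.1, -6.7]
gripper_width: 0.011
grip_force: 34.9
```

Emit:
play_rows:
  dp:
    - [0, 0, 0]
    - [0, 0, 0]
    - [0, 0, 0]
    - [0, 0, 0]
    - [0, 0, 0]
    - [0, 0, 0]
    - [0, 0, 0]
    - [0, 0, 0]
  rotation:
    - [0, 0, 0]
    - [0, 0, 0]
    - [0, 0, 0]
    - [0, 0, 0]
    - [0, 0, 0]
    - [0, 0, 0]
    - [0, 0, 0]
    - [0, 0, 0]
  gripper: [1, 1, 1, 1, 1, 1, 1, 1]

```text
time: 5.53
eef_pos: [0.5093, 0.0459, 0.1394]
tcp_rot: [154.5, -0.1, 7.5]
wrist_force: [3.8, 4.8, -7.1]
gripper_width: 0.0114
grip_force: 34.9
```

```bash
python3 - <<'E'
from h import *
from rig import bot
o=bot.observe();print(o["eef_pos"],o["tcp_rot"],o["q"],o["wrist_force"],o["gripper_width"])
S=bot.capture("side");T=bot.capture("top")
cv2.imwrite("pics/g2.png",np.hstack([cv2.resize(T["color"][150:260,200:340],(420,330)),cv2.resize(S["color"][170:300,270:396],(378,390))[:330]]))
y0,z0=-.2223,.038
P=lambda a:np.array([y0*np.cos(a)+z0*np.sin(a),-y0*np.sin(a)+z0*np.cos(a)])
for a0,l in((.45,(.4,.35,.3,.25,.2)),(.2,(.16,.12,.08,.04,.02,0,-.01))):
  for a in l:
    d=P(a)-P(a0); ty=np.array([-np.cos(a0),np.sin(a0)]); tz=np.array([-np.sin(a0),-np.cos(a0)])
    print(a,np.round([d@ty/.5,d@tz/.5,np.degrees(a-a0)/180],4))
E
```

```text
[0.50932948 0.04593458 0.13939655] [ 1.54482495e+02 -8.65528914e-02  7.48031713e+00] [ -31.16309574   31.55413869    8.25476536  113.70559899   28.49637932
   46.16898177 -128.31203815] [ 3.78929896  4.76839891 -7.10163905] 0.011437222146924416
0.4 [ 0.0032  0.0223 -0.0159]
0.35 [ 0.0054  0.0448 -0.0318]
0.3 [ 0.0064  0.0673 -0.0477]
0.25 [ 0.0062  0.0898 -0.0637]
0.2 [ 0.005   0.1124 -0.0796]
0.16 [ 0.0027  0.0178 -0.0127]
0.12 [ 0.0047  0.0358 -0.0255]
0.08 [ 0.0059  0.0538 -0.0382]
0.04 [ 0.0064  0.0718 -0.0509]
0.02 [ 0.0064  0.0808 -0.0573]
0 [ 0.0062  0.0898 -0.0637]
-0.01 [ 0.0061  0.0944 -0.0668]
```

View pics/g2.png

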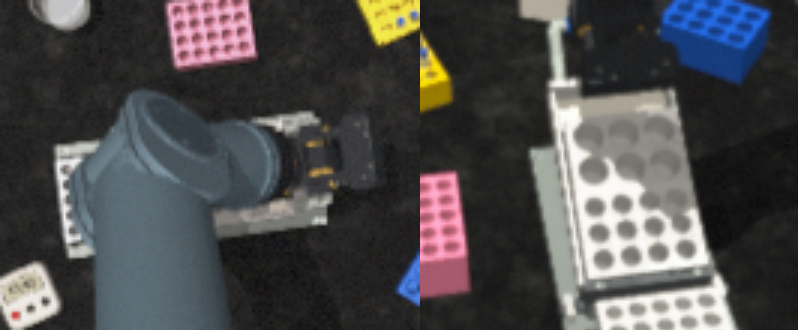

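The tray is at about 0.45 rad. In the side crop both blocks, (625,145) and (645,220), have slid together against the fence, leaving the gap at the handle end. Lowering now.

Emit:
play_rows:
  dp:
    - [0, 0.0016, 0.011]
    - [0, 0.0032, 0.0223]
    - [0, 0.0044, 0.0335]
    - [0, 0.0054, 0.0448]
    - [0, 0.0064, 0.0673]
    - [0, 0.0062, 0.0898]
    - [0, 0.0056, 0.101]
    - [0, 0.005, 0.1124]
  rotation:
    - [0.008, 0, 0]
    - [0.0159, 0, 0]
    - [0.0239, 0, 0]
    - [0.0318, 0, 0]
    - [0.0477, 0, 0]
    - [0.0637, 0, 0]
    - [0.0716, 0, 0]
    - [0.0796, 0, 0]
  gripper: [1, 1, 1, 1, 1, 1, 1, 1]

```text
time: 6.3
eef_pos: [0.5127, 0.0199, 0.0898]
tcp_rot: [168.9, -0.2, 7.4]
wrist_force: [2.5, 7.8, -7.6]
gripper_width: 0.0113
grip_force: 35.1
```

Emit:
play_rows:
  dp:
    - [0, 0.0027, 0.0178]
    - [0, 0.0047, 0.0358]
    - [0, 0.0055, 0.0448]
    - [0, 0.0059, 0.0538]
    - [0, 0.0064, 0.0718]
    - [0, 0.0064, 0.0808]
    - [0, 0.0062, 0.087]
    - [0, 0.0062, 0.0898]
  rotation:
    - [0.0127, 0, 0]
    - [0.0255, 0, 0]
    - [0.0319, 0, 0]
    - [0.0382, 0, 0]
    - [0.0509, 0, 0]
    - [0.0573, 0, 0]
    - [0.062, 0, 0]
    - [0.0637, 0, 0]
  gripper: [1, 1, 1, 1, 1, 1, 1, 1]

```text
time: 6.97
eef_pos: [0.5142, 0.0087, 0.0481]
tcp_rot: [-179.7, -0.1, 7.4]
wrist_force: [-5.4, 10.4, 25.6]
gripper_width: 0.0119
grip_force: 31.9
```

```bash
python3 - <<'E'
from h import *
from rig import bot
o=bot.observe();print(o["eef_pos"],o["tcp_rot"],o["q"],o["wrist_force"],o["gripper_width"])
E
```

```text
[0.51420696 0.00872011 0.04806377] [-1.79670670e+02 -1.38017991e-01  7.42806680e+00] [  1.34116435  37.5991044   -9.03065321 114.75056539  10.94008537
  28.30235656 -98.0539426 ] [-5.43852164 10.37865295 25.5836958 ] 0.011853816482741381
```

Emit:
play_rows:
  dp:
    - [0, 0, -0.004]
    - [0, 0, -0.004]
    - [0, 0, -0.004]
    - [0, 0, -0.004]
    - [0, 0, -0.04]
    - [0, 0, -0.1]
    - [0, 0, -0.16]
    - [0, 0, -0.24]
  rotation:
    - [0, 0, 0]
    - [0, 0, 0]
    - [0, 0, 0]
    - [0, 0, 0]
    - [0, 0, 0]
    - [0, 0, 0]
    - [0, 0, 0]
    - [0, 0, 0]
  gripper: [0.5, 0.18, 0.18, 0.18, 0.18, 0.18, 0.18, 0.18]

```text
time: 7.63
eef_pos: [0.5119, 0.0062, 0.167]
tcp_rot: [-180.0, 0.2, 7.4]
wrist_force: [-0.1, 0.3, 0.2]
gripper_width: 0.036
grip_force: 0.0
```

```bash
python3 - <<'E'
from h import *
from rig import bot
o=bot.observe();print(o["eef_pos"],o["tcp_rot"])
plan([.548,-.30,.24],[180,0,-8])
T=bot.capture("top");np.savez("pics/t2.npz",**T)
S=bot.capture("side");np.savez("pics/s2.npz",**S)
for lo in(190,205,220):
  for c in blobs(T["color"],(0,0,lo),(180,50,255),(385,170,445,230)):
    r=cv2.minAreaRect(c);print(lo,"T",np.round(r[0],1),np.round(r[1],1),r[2],np.round(cast(T,r[0],.084),4))
for c in blobs(S["color"],(0,0,140),(180,60,255),(295,110,350,185)):
    print("S",cv2.approxPolyDP(c,1.2,True)[:,0].tolist())
# side: top-front edge corners of right(far) filler
for u in((302,116),(323,117),(301,118),(324,120)): print(u,np.round(cast(S,u,.084),4))
E
```

```text
[0.51187091 0.00620264 0.16695835] [-179.98982618    0.2494617     7.4493084 ]
dp [-0.0084, 0.6166, -0.1462] rot [0.0001, 0.0014, 0.0858]
190 T [400.  210.1] [24.8  6.5] 81.25383758544922 [ 0.4899 -0.2471  0.084 ]
190 T [429.  191.8] [ 9.7 24.8] 7.125016689300537 [ 0.547  -0.3401  0.084 ]
205 T [400.1 210.1] [24.7  6.4] 80.53767395019531 [ 0.4896 -0.2474  0.084 ]
205 T [429.  191.7] [ 9.5 24.6] 7.594643592834473 [ 0.5472 -0.3401  0.084 ]
220 T [400. 210.] [24.   6.2] 81.25383758544922 [ 0.4901 -0.2472  0.084 ]
220 T [429.  191.8] [ 9.4 24.3] 7.125016689300537 [ 0.547  -0.3401  0.084 ]
S [[305, 148], [302, 152], [304, 174], [327, 178], [328, 170], [324, 169], [323, 162], [317, 163], [317, 160], [310, 162], [308, 159], [309, 155], [313, 156], [311, 157], [317, 156], [318, 151], [312, 148]]
S [[302, 116], [300, 118], [301, 142], [314, 143], [314, 138], [316, 137], [314, 134], [313, 135], [310, 133], [308, 128], [305, 128], [308, 126], [305, 125], [307, 122], [307, 117]]
(302, 116) [ 0.5782 -0.3648  0.084 ]
(323, 117) [ 0.5081 -0.3553  0.084 ]
(301, 118) [ 0.5815 -0.3511  0.084 ]
(324, 120) [ 0.5057 -0.3347  0.084 ]
```

Emit:
play_rows:
  dp:
    - [-0.008, 0.617, -0.08]
    - [-0.008, 0.617, -0.08]
    - [-0.008, 0.617, -0.08]
    - [-0.008, 0.617, -0.08]
    - [-0.008, 0.617, -0.08]
    - [-0.008, 0.617, -0.08]
    - [-0.008, 0.617, -0.08]
    - [-0.008, 0.617, -0.08]
  rotation:
    - [0, 0.0014, 0.0858]
    - [0, 0.0014, 0.0858]
    - [0, 0.0014, 0.0858]
    - [0, 0.0014, 0.0858]
    - [0, 0.0014, 0.0858]
    - [0, 0.0014, 0.0858]
    - [0, 0.0014, 0.0858]
    - [0, 0.0014, 0.0858]
  gripper: [-0.4, -0.4, -0.4, -0.4, -0.4, -0.4, -0.4, -0.4]

```text
time: 8.4
eef_pos: [0.5484, -0.3067, 0.2073]
tcp_rot: [179.8, -0.3, -8.3]
wrist_force: [-0.7, -0.5, -0.0]
gripper_width: 0.062
grip_force: 0.0
```

```bash
python3 - <<'E'
from h import *
from rig import bot
o=bot.observe();print(o["eef_pos"],o["tcp_rot"],o["q"])
plan([.546,-.341,.15],[180,0,-7.9])
T=bot.capture("top");np.savez("pics/t3.npz",**T);S=bot.capture("side");np.savez("pics/s3.npz",**S)
cv2.imwrite("pics/g3.png",np.hstack([cv2.resize(T["color"][165:250,200:340],(420,255),interpolation=cv2.INTER_CUBIC),cv2.resize(S["color"][185:285,270:417],(375,255),interpolation=cv2.INTER_CUBIC)]))
E
```

```text
[ 0.54836654 -0.30673307  0.2073343 ] [179.81393754  -0.26237461  -8.32808877] [ 28.10832757  31.86072027  -4.27451609  94.32466438   2.93250672
  53.61795554 -75.58076259]
dp [0.0047, 0.0681, 0.1149] rot [0.001, -0.0015, -0.0024]
```

View pics/g3.png

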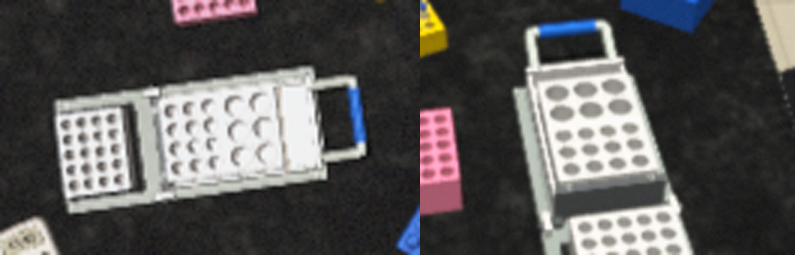

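The tray is flat, the row sits against the fence, and the gap is at top pixel (300,206). Going down on the right-hand filler.

Emit:
play_rows:
  dp:
    - [0.0047, 0.068, 0.02]
    - [0.0047, 0.068, 0.05]
    - [0.0047, 0.068, 0.09]
    - [0.0047, 0.068, 0.115]
    - [0.0047, 0.068, 0.16]
    - [0.0047, 0.068, 0.2]
    - [0.0047, 0.068, 0.24]
    - [0.0047, 0.068, 0.262]
  rotation:
    - [0.001, -0.0015, -0.0024]
    - [0.001, -0.0015, -0.0024]
    - [0.001, -0.0015, -0.0024]
    - [0.001, -0.0015, -0.0024]
    - [0.001, -0.0015, -0.0024]
    - [0.001, -0.0015, -0.0024]
    - [0.001, -0.0015, -0.0024]
    - [0.001, -0.0015, -0.0024]
  gripper: [-0.4, -0.4, -0.4, -0.4, -0.4, -0.4, -0.4, -0.4]
  force: 8

```text
time: 9.17
eef_pos: [0.5469, -0.3311, 0.0735]
tcp_rot: [-179.7, 0.2, -7.4]
wrist_force: [-0.5, 0.4, -0.7]
gripper_width: 0.0614
grip_force: 0.0
```

Emit:
play_rows:
  dp:
    - [0, 0, 0]
    - [0, 0, 0]
    - [0, 0, 0]
    - [0, 0, 0]
    - [0, 0, 0]
    - [0, 0, 0]
    - [0, 0, 0]
    - [0, 0, 0]
  rotation:
    - [0, 0, 0]
    - [0, 0, 0]
    - [0, 0, 0]
    - [0, 0, 0]
    - [0, 0, 0]
    - [0, 0, 0]
    - [0, 0, 0]
    - [0, 0, 0]
  gripper: [-0.4, 0, 0.15, 0.3, 0.5, 0.7, 0.7, 0.7]
  force: 8

```text
time: 9.83
eef_pos: [0.5488, -0.3343, 0.0774]
tcp_rot: [-179.9, -0.1, -7.5]
wrist_force: [0.5, -2.2, 4.4]
gripper_width: 0.0337
grip_force: 7.8
```

```bash
python3 - <<'E'
from rig import bot
o=bot.observe();print(o["eef_pos"],o["tcp_rot"],o["gripper_width"],o["wrist_force"])
E
```

```text
[ 0.54882697 -0.334276    0.07735396] [-1.79868616e+02 -8.97661497e-02 -7.53807306e+00] 0.033657908761106206 [ 0.51806597 -2.20573539  4.41842338]
```

Emit:
play_rows:
  dp:
    - [0, 0, 0]
    - [0, 0, 0]
    - [0, 0, 0]
    - [0, 0, 0]
    - [0, 0, 0]
    - [0, 0, 0]
    - [0, 0, 0]
    - [0, 0, 0]
  rotation:
    - [0, 0, 0]
    - [0, 0, 0]
    - [0, 0, 0]
    - [0, 0, 0]
    - [0, 0, 0]
    - [0, 0, 0]
    - [0, 0, 0]
    - [0, 0, 0]
  gripper: [1, 1, 1, 1, 1, 1, 1, 1]
  force: 40

```text
time: 10.5
eef_pos: [0.5489, -0.3342, 0.0773]
tcp_rot: [-179.9, -0.1, -7.5]
wrist_force: [0.3, -1.8, 6.3]
gripper_width: 0.0327
grip_force: 37.9
```

```bash
python3 - <<'E'
from rig import bot
from h import *
o=bot.observe();print(o["eef_pos"],o["tcp_rot"],o["gripper_width"],o["wrist_force"],o["torque"])
E
```

```text
[ 0.54887271 -0.33415143  0.07734293] [-1.79859840e+02 -8.38870237e-02 -7.52467990e+00] 0.032677434897669354 [ 0.26563562 -1.75857804  6.31885325] [-0.44605026  0.04478234  0.05442574]
```

The filler measures 32.7 mm across, so it is the 32 mm plate and fits the 34.5 mm gap. Lifting it and refining the gap position.

Emit:
play_rows:
  dp:
    - [0, 0, -0.02]
    - [0, 0, -0.06]
    - [0, 0, -0.12]
    - [0, 0, -0.18]
    - [0, 0, -0.22]
    - [0, 0, -0.22]
    - [0, 0, -0.22]
    - [0, 0, -0.22]
  rotation:
    - [0, 0, 0]
    - [0, 0, 0]
    - [0, 0, 0]
    - [0, 0, 0]
    - [0, 0, 0]
    - [0, 0, 0]
    - [0, 0, 0]
    - [0, 0, 0]
  gripper: [1, 1, 1, 1, 1, 1, 1, 1]
  force: 45

```text
time: 11.17
eef_pos: [0.5472, -0.3328, 0.1849]
tcp_rot: [-179.7, 0.2, -7.5]
wrist_force: [-0.0, -0.4, -2.5]
gripper_width: 0.0331
grip_force: 42.5
```

```bash
python3 - <<'E'
from h import *
from rig import bot
o=bot.observe();print(o["eef_pos"],o["tcp_rot"],o["gripper_width"],o["wrist_force"])
plan([.507,.06,.20],[180,0,7.5])
T=cam("pics/t3.npz");S=cam("pics/s3.npz")
g=cv2.cvtColor(T["color"],cv2.COLOR_BGR2GRAY)
m=(g>100).astype(np.uint8); m[:, :215]=0;m[:,312:]=0;m[:180]=0;m[245:]=0
cs,_=cv2.findContours(m,0,1);c=max(cs,key=cv2.contourArea);r=cv2.minAreaRect(c);print("deck rect",r)
q=[cast(T,p,.015)[:2] for p in cv2.boxPoints(r)];print(np.round(q,4).tolist())
e=[np.degrees(np.arctan2(*(q[(i+1)%4]-q[i])[::-1])) for i in range(4)];print("edge deg",np.round(e,2))
yaw=np.radians(7.5); ex=np.array([np.cos(yaw),np.sin(yaw)]);ey=np.array([-np.sin(yaw),np.cos(yaw)])
bar=np.array([.514,.009])
def samp(C,z,u,w): # u along ex, w along ey from bar
    P=np.array([proj(C,[*(bar+a*ex+b*ey),z]) for a in u for b in w]).astype(np.float32).reshape(len(u),len(w),2)
    return cv2.remap(cv2.cvtColor(C["color"],cv2.COLOR_BGR2GRAY),P,None,cv2.INTER_LINEAR)
w=np.arange(-.010,.125,.0025);u=np.arange(-.03,.031,.003)
for n,C,z in(("T z55",T,.055),("T z13",T,.013)):
    print(n);print([(round(b*1000,1),int(v)) for b,v in zip(w,samp(C,z,u,w).mean(0))])
u=np.arange(-.075,.076,.0025)
print("cross block z55",[(round(a*1000,1),int(v)) for a,v in zip(u,samp(T,.055,u,np.arange(.088,.14,.004)).mean(1))])
img=np.hstack([cv2.resize(samp(C,.013,np.arange(.07,-.07,-.0005),np.arange(.2,-.02,-.0005)),(400,255)) for C in(T,S)])
E
```

```text
[ 0.54716047 -0.33275915  0.18489953] [-1.79710519e+02  1.79600126e-01 -7.49144695e+00] 0.033088899637771826 [-0.04849399 -0.37693463 -2.51316654]
dp [-0.1821, -0.7685, -0.0257] rot [-0.0017, 0.0008, -0.0833]
deck rect ((266.0003662109375, 210.70266723632812), (38.13982391357422, 94.46569061279297), 82.303955078125)
[[0.5365, 0.3478], [0.5762, 0.036], [0.4502, 0.02], [0.411, 0.3303]]
edge deg [ -82.75 -172.78   97.21    7.91]
T z55
[(np.float64(-10.0), 34), (np.float64(-7.5), 40), (np.float64(-5.0), 75), (np.float64(-2.5), 109), (np.float64(0.0), 127), (np.float64(2.5), 112), (np.float64(5.0), 83), (np.float64(7.5), 54), (np.float64(10.0), 42), (np.float64(12.5), 39), (np.float64(15.0), 38), (np.float64(17.5), 38), (np.float64(20.0), 38), (np.float64(22.5), 37), (np.float64(25.0), 37), (np.float64(27.5), 36), (np.float64(30.0), 35), (np.float64(32.5), 35), (np.float64(35.0), 35), (np.float64(37.5), 40), (np.float64(40.0), 91), (np.float64(42.5), 123), (np.float64(45.0), 184), (np.float64(47.5), 233), (np.float64(50.0), 231), (np.float64(52.5), 235), (np.float64(55.0), 239), (np.float
[... 2874 characters left out ...]
, 215), (np.float64(7.5), 208), (np.float64(10.0), 202), (np.float64(12.5), 204), (np.float64(15.0), 225), (np.float64(17.5), 235), (np.float64(20.0), 234), (np.float64(22.5), 230), (np.float64(25.0), 227), (np.float64(27.5), 222), (np.float64(30.0), 219), (np.float64(32.5), 214), (np.float64(35.0), 204), (np.float64(37.5), 194), (np.float64(40.0), 205), (np.float64(42.5), 229), (np.float64(45.0), 236), (np.float64(47.5), 227), (np.float64(50.0), 209), (np.float64(52.5), 194), (np.float64(55.0), 195), (np.float64(57.5), 188), (np.float64(60.0), 145), (np.float64(62.5), 80), (np.float64(65.0), 42), (np.float64(67.5), 36), (np.float64(70.0), 36), (np.float64(72.5), 36), (np.float64(75.0), 36)]
```

Emit:
play_rows:
  dp:
    - [-0.01, -0.03, -0.05]
    - [-0.03, -0.1, -0.05]
    - [-0.05, -0.18, -0.05]
    - [-0.07, -0.26, -0.05]
    - [-0.09, -0.34, -0.05]
    - [-0.11, -0.42, -0.05]
    - [-0.13, -0.5, -0.05]
    - [-0.14, -0.56, -0.05]
  rotation:
    - [0, 0, -0.01]
    - [0, 0, -0.02]
    - [0, 0, -0.03]
    - [0, 0, -0.04]
    - [0, 0, -0.05]
    - [0, 0, -0.06]
    - [0, 0, -0.07]
    - [0, 0, -0.082]
  gripper: [1, 1, 1, 1, 1, 1, 1, 1]

```text
time: 11.83
eef_pos: [0.5129, -0.043, 0.2107]
tcp_rot: [-179.7, 0.2, 7.5]
wrist_force: [0.0, 0.7, -2.0]
gripper_width: 0.0328
grip_force: 42.5
```

```bash
python3 - <<'E'
from h import *
from rig import bot
o=bot.observe();print(o["eef_pos"],o["tcp_rot"],o["gripper_width"],o["wrist_force"])
plan([.508,.0765,.17],[180,0,7.4])
E
```

```text
[ 0.51287037 -0.04300745  0.21068208] [-179.6682603     0.20919857    7.5072235 ] 0.03276914928388268 [ 0.01575538  0.71594038 -2.04945397]
dp [0.0219, -0.2378, 0.0827] rot [-0.0018, 0.0012, 0.0006]
```

Emit:
play_rows:
  dp:
    - [0.005, -0.05, 0.01]
    - [0.01, -0.11, 0.02]
    - [0.016, -0.17, 0.04]
    - [0.022, -0.22, 0.06]
    - [0.022, -0.238, 0.08]
    - [0.022, -0.238, 0.083]
    - [0.022, -0.238, 0.083]
    - [0.022, -0.238, 0.083]
  rotation:
    - [0, 0, 0]
    - [0, 0, 0]
    - [0, 0, 0]
    - [0, 0, 0]
    - [0, 0, 0]
    - [0, 0, 0]
    - [0, 0, 0]
    - [0, 0, 0]
  gripper: [1, 1, 1, 1, 1, 1, 1, 1]

```text
time: 12.5
eef_pos: [0.5111, 0.0704, 0.1709]
tcp_rot: [-179.9, 0.1, 7.1]
wrist_force: [-0.2, -0.4, -2.4]
gripper_width: 0.033
grip_force: 42.5
```

```bash
python3 - <<'E'
from h import *
from rig import bot
o=bot.observe();print(o["eef_pos"],o["tcp_rot"],o["gripper_width"],o["wrist_force"])
plan([.508,.0765,.15],[180,0,7.4])
S=bot.capture("side");T=bot.capture("top")
cv2.imwrite("pics/g4.png",np.hstack([cv2.resize(T["color"][160:250,240:340],(400,360)),cv2.resize(S["color"][160:260,280:391],(400,360),interpolation=cv2.INTER_CUBIC)]))
E
```

```text
[0.51112435 0.07038064 0.17091519] [-1.79857452e+02  5.45020441e-02  7.11145204e+00] 0.032983174233957004 [-0.21703929 -0.40405883 -2.39412544]
dp [-0.0046, -0.0128, 0.0419] rot [-0.0008, 0.0003, -0.0016]
```

View pics/g4.png

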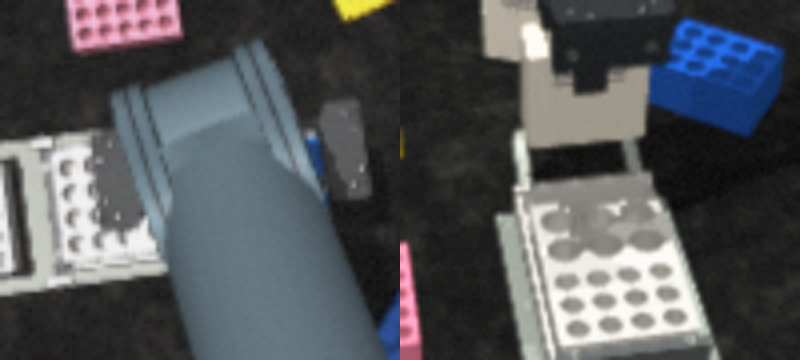

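The filler hangs upright, with its lower edge in the side view from about (314,199) to (349,200). Checking its sideways position, then moving over the gap.

```bash
python3 - <<'E'
from h import *
S=cam("pics/s3.npz")
for u in((313.9,198.5),(348.8,200.8)): print(np.round(cast(S,u,.0935),4))
E
```

```text
[0.5486 0.0734 0.0935]
[0.4645 0.0849 0.0935]
```

Emit:
play_rows:
  dp:
    - [-0.002, -0.006, 0.01]
    - [-0.0046, -0.0125, 0.02]
    - [-0.0046, -0.0125, 0.03]
    - [-0.0046, -0.0125, 0.04]
    - [-0.0046, -0.0125, 0.04]
    - [-0.0046, -0.0125, 0.04]
    - [-0.0046, -0.0125, 0.04]
    - [-0.0046, -0.0125, 0.04]
  rotation:
    - [0, 0, -0.001]
    - [0, 0, -0.0016]
    - [0, 0, -0.0016]
    - [0, 0, -0.0016]
    - [0, 0, -0.0016]
    - [0, 0, -0.0016]
    - [0, 0, -0.0016]
    - [0, 0, -0.0016]
  gripper: [1, 1, 1, 1, 1, 1, 1, 1]

```text
time: 13.27
eef_pos: [0.5085, 0.0785, 0.1516]
tcp_rot: [-179.8, -0.1, 7.5]
wrist_force: [0.2, 0.4, -1.3]
gripper_width: 0.0328
grip_force: 42.5
```

```bash
python3 - <<'E'
from h import *
from rig import bot
o=bot.observe();print(o["eef_pos"],o["tcp_rot"],o["gripper_width"],o["wrist_force"])
plan([.508,.0765,.10],[180,0,7.4])
E
```

```text
[0.50847129 0.07854857 0.15161463] [-1.79790780e+02 -5.87479931e-02  7.53323596e+00] 0.0328081872818122 [ 0.17255109  0.35378058 -1.33719402]
dp [-0.0016, 0.0043, 0.1032] rot [-0.0012, -0.0003, 0.0007]
```

Emit:
play_rows:
  dp:
    - [-0.001, 0.004, 0.0]
    - [-0.001, 0.004, 0.01]
    - [-0.001, 0.004, 0.02]
    - [-0.001, 0.004, 0.03]
    - [-0.001, 0.004, 0.04]
    - [-0.001, 0.004, 0.05]
    - [-0.001, 0.004, 0.06]
    - [-0.001, 0.004, 0.06]
  rotation:
    - [0, 0, 0]
    - [0, 0, 0]
    - [0, 0, 0]
    - [0, 0, 0]
    - [0, 0, 0]
    - [0, 0, 0]
    - [0, 0, 0]
    - [0, 0, 0]
  gripper: [1, 1, 1, 1, 1, 1, 1, 1]

```text
time: 13.93
eef_pos: [0.5073, 0.0765, 0.1202]
tcp_rot: [-179.8, 0.1, 7.5]
wrist_force: [-1.0, 0.1, -2.3]
gripper_width: 0.0326
grip_force: 42.5
```

```bash
python3 - <<'E'
from h import *
from rig import bot
o=bot.observe();print(o["eef_pos"],o["tcp_rot"],o["gripper_width"],o["wrist_force"],o["torque"])
plan([.508,.0765,.0903],[180,0,7.4])
E
```

```text
[0.50729651 0.07654664 0.12022217] [-1.79792884e+02  7.46161552e-02  7.54628286e+00] 0.03258055935031151 [-0.98815378  0.06126417 -2.26581216] [-0.00867241 -0.02392301  0.01931769]
dp [0.0015, 0.0005, 0.0598] rot [-0.0012, 0.0004, 0.0008]
```

Emit:
play_rows:
  dp:
    - [0, 0, 0.01]
    - [0, 0, 0.018]
    - [0, 0, 0.026]
    - [0, 0, 0.034]
    - [0, 0, 0.042]
    - [0, 0, 0.05]
    - [0, 0, 0.056]
    - [0, 0, 0.056]
  rotation:
    - [0, 0, 0]
    - [0, 0, 0]
    - [0, 0, 0]
    - [0, 0, 0]
    - [0, 0, 0]
    - [0, 0, 0]
    - [0, 0, 0]
    - [0, 0, 0]
  gripper: [1, 1, 1, 1, 1, 1, 1, 1]

```text
time: 14.6
eef_pos: [0.514, 0.0817, 0.1016]
tcp_rot: [-179.6, -0.8, 7.8]
wrist_force: [-16.2, 5.6, 76.1]
gripper_width: 0.0364
grip_force: 50.8
```

```bash
python3 - <<'E'
from h import *
from rig import bot
o=bot.observe();print(o["eef_pos"],o["tcp_rot"],o["gripper_width"],o["wrist_force"],o["torque"])
E
```

```text
[0.51397984 0.0817448  0.10159912] [-179.62854427   -0.84232675    7.76717598] 0.03638169771529923 [-16.21230544   5.62544238  76.06683726] [-0.01998719  2.71093567  0.19096101]
```

Emit:
play_rows:
  dp:
    - [0, 0, -0.02]
    - [0, 0, -0.04]
    - [0, 0, -0.056]
    - [0, 0, -0.056]
    - [0, 0, -0.07]
    - [0, 0, -0.07]
    - [0, 0, -0.07]
    - [0, 0, -0.07]
  rotation:
    - [0, 0, 0]
    - [0, 0, 0]
    - [0, 0, 0]
    - [0, 0, 0]
    - [0, 0, 0]
    - [0, 0, 0]
    - [0, 0, 0]
    - [0, 0, 0]
  gripper: [1, 1, 1, 1, 1, 1, 1, 1]

```text
time: 15.27
eef_pos: [0.5077, 0.0764, 0.1279]
tcp_rot: [-179.8, 0.0, 7.5]
wrist_force: [0.9, -0.2, -1.6]
gripper_width: 0.0318
grip_force: 43.7
```

```bash
python3 - <<'E'
from h import *
from rig import bot
o=bot.observe();print(o["eef_pos"],o["tcp_rot"],o["gripper_width"],o["wrist_force"],o["torque"])
S=bot.capture("side");T=bot.capture("top");np.savez("pics/s5.npz",**S);np.savez("pics/t5.npz",**T)
cv2.imwrite("pics/g5.png",np.hstack([cv2.resize(T["color"][160:250,200:300],(400,360)),cv2.resize(S["color"][150:240,290:390],(400,360),interpolation=cv2.INTER_CUBIC)]))
E
```

```text
[0.50767519 0.07644559 0.12787834] [-1.79792164e+02  2.17685174e-02  7.52646577e+00] 0.03180859938208772 [ 0.85781308 -0.17902689 -1.59508275] [-0.00281055 -0.06697278 -0.0604554 ]
```

View pics/g5.png

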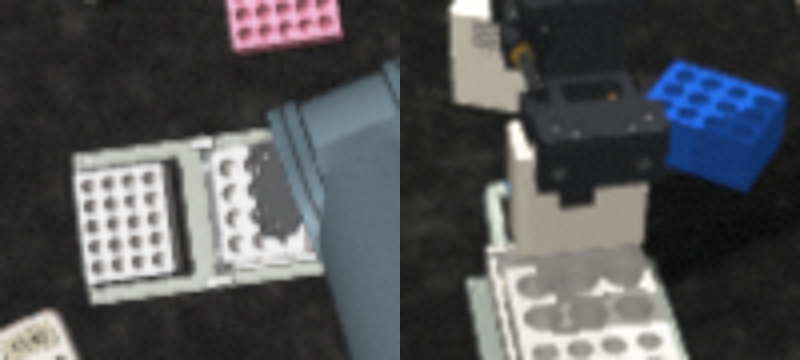

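Emit:
play_rows:
  dp:
    - [0, 0, -0.02]
    - [0, 0, -0.05]
    - [0, 0, -0.086]
    - [0.0052, 0.013, -0.086]
    - [0.0052, 0.013, -0.086]
    - [0.0052, 0.013, -0.086]
    - [0.0052, 0.013, -0.086]
    - [0.0052, 0.013, -0.086]
  rotation:
    - [0, 0, 0]
    - [0, 0, 0]
    - [0, 0, 0]
    - [0, 0, 0]
    - [0, 0, 0]
    - [0, 0, 0]
    - [0, 0, 0]
    - [0, 0, 0]
  gripper: [1, 1, 1, 1, 1, 1, 1, 1]

```text
time: 16.03
eef_pos: [0.5108, 0.0703, 0.1705]
tcp_rot: [-179.8, 0.1, 7.5]
wrist_force: [-0.2, 0.1, -2.5]
gripper_width: 0.0319
grip_force: 43.7
```

```bash
python3 - <<'E'
from h import *
from rig import bot
o=bot.observe();print(o["eef_pos"],o["tcp_rot"],o["gripper_width"],o["wrist_force"])
S=bot.capture("side");T=bot.capture("top");np.savez("pics/s6.npz",**S);np.savez("pics/t6.npz",**T)
b=cv2.resize(S["color"][160:260,280:391],(400,360),interpolation=cv2.INTER_CUBIC)
a=cv2.imread("pics/g4.png")[:,400:]
cv2.imwrite("pics/g6.png",np.hstack([a,b]))
for im in(a,b):
    g=cv2.cvtColor(im,cv2.COLOR_BGR2GRAY).astype(int)
    for x in range(130,250,20): # bottom edge: last row where bright->dark between 100 and 175
        d=np.diff(g[105:170,x]); print((x,105+int(np.argmin(d))),end=" ")
    print()
    for y in range(60,140,15):
        d=np.diff(g[y,215:265]); e=np.diff(g[y,105:150]); print((y,105+int(np.argmax(e)),215+int(np.argmin(d))),end=" ")
    print()
E
```

```text
[0.51077407 0.07026872 0.17050484] [-1.79786121e+02  6.70112968e-02  7.53852518e+00] 0.03191889264819978 [-0.16912113  0.07916743 -2.53111317]
(130, 145) (150, 146) (170, 144) (190, 142) (210, 141) (230, 138) 
(60, 127, 215) (75, 120, 249) (90, 120, 247) (105, 120, 246) (120, 120, 245) (135, 113, 242) 
(130, 141) (150, 141) (170, 139) (190, 137) (210, 134) (230, 137) 
(60, 110, 257) (75, 127, 256) (90, 127, 254) (105, 127, 254) (120, 130, 253) (135, 113, 235)
```

View pics/g6.png

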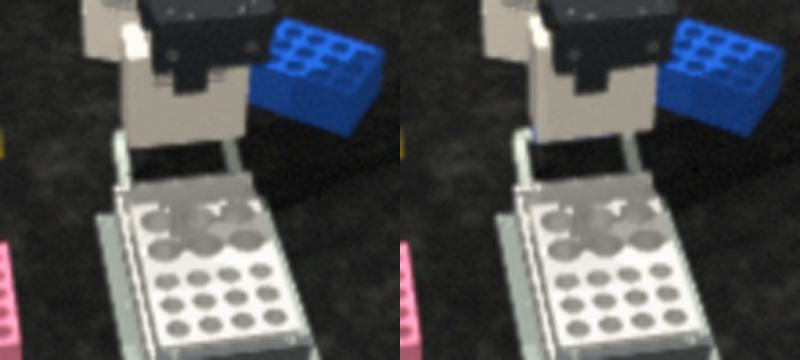

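```bash
python3 - <<'E'
from h import *
T=cam("pics/t3.npz");S=cam("pics/s3.npz")
yaw=np.radians(7.4); ex=np.array([np.cos(yaw),np.sin(yaw)]);ey=np.array([-np.sin(yaw),np.cos(yaw)]);bar=np.array([.514,.009])
for n,C in(("T",T),("S",S)):
    cor=[(-.06,.06),(.06,.06),(.06,.24),(-.06,.24)]
    src=np.float32([proj(C,[*(bar+a*ex+b*ey),.055]) for a,b in cor])
    dst=np.float32([((a+.06)*4000,(b-.06)*4000) for a,b in cor])
    im=cv2.warpPerspective(C["color"],cv2.getPerspectiveTransform(src,dst),(480,720),flags=cv2.INTER_CUBIC)
    g=cv2.GaussianBlur(cv2.cvtColor(im,cv2.COLOR_BGR2GRAY),(0,0),3)
    m=cv2.adaptiveThreshold(g,255,cv2.ADAPTIVE_THRESH_MEAN_C,cv2.THRESH_BINARY_INV,121,8)
    cs,_=cv2.findContours(m,0,1); out=[]
    for c in cs:
        A=cv2.contourArea(c)/16; (x,y),(w,h),_=cv2.minAreaRect(c)
        if 60<A<450 and max(w,h)<1.7*min(w,h): out.append((round(y/4+60,1),round(x/4-60,1),int(A)))
    out.sort(); print(n,out)
S=cam("pics/s6.npz")
# filler bottom corners now/before (side view, right-bottom front corner)
for name,u,z in(("before",(280+243.5/3.604,160+138/3.604),.0935),("after",(280+253/3.604,160+134/3.604),.0960)):
    p=cast(S,u,z)[:2]-bar; print(name,np.round(cast(S,u,z),4),"u,w",np.round([p@ex,p@ey],4))
E
```

```text
T [(105.7, 5.8, 221), (133.1, 32.7, 202), (159.9, 36.2, 128), (160.4, 14.4, 145), (160.7, -6.4, 132), (160.9, -26.3, 134), (180.2, 34.6, 141), (180.6, 14.6, 127), (181.2, -27.2, 135), (181.6, -6.1, 119), (199.8, 34.5, 128), (199.9, -5.8, 119), (200.3, 15.0, 105), (200.7, -27.2, 117)]
S [(101.4, -0.8, 327), (101.6, 27.0, 333), (101.7, -28.0, 317), (129.1, 26.6, 337), (129.4, -0.7, 344), (129.5, -28.3, 334), (157.3, 9.8, 166), (157.5, -31.0, 156), (157.6, -10.4, 160), (157.6, 30.0, 166), (177.6, 9.9, 157), (177.6, 30.3, 155), (177.7, -10.7, 160), (177.8, -30.8, 153), (197.3, 9.9, 145), (197.3, 30.6, 142), (197.4, -31.0, 142), (197.4, -10.4, 141)]
before [0.4666 0.0755 0.0935] u,w [-0.0385  0.0721]
after [0.4602 0.0745 0.096 ] u,w [-0.0449  0.0719]
```

The filler had been gripped about 3° off in yaw: the reading has settled from 33.7 to 31.9 mm. It jammed on the end wall and slid about 6 mm along the pads. I'm retrying with the yaw at 7.3°, 1.2 mm further from the wall, and the in-hand offset compensated.

```bash
python3 - <<'E'
from h import *
plan([.514,.0786,.135],[180,0,7.3])
E
```

```text
dp [0.0082, -0.0152, 0.0715] rot [-0.0012, 0.0002, 0.0014]
```

Emit:
play_rows:
  dp:
    - [0.0082, -0.0152, 0.0]
    - [0.0082, -0.0152, 0.02]
    - [0.0082, -0.0152, 0.04]
    - [0.0082, -0.0152, 0.06]
    - [0.0082, -0.0152, 0.07]
    - [0.0082, -0.0152, 0.07]
    - [0.0082, -0.0152, 0.07]
    - [0.0082, -0.0152, 0.07]
  rotation:
    - [0, 0, 0.0014]
    - [0, 0, 0.0014]
    - [0, 0, 0.0014]
    - [0, 0, 0.0014]
    - [0, 0, 0.0014]
    - [0, 0, 0.0014]
    - [0, 0, 0.0014]
    - [0, 0, 0.0014]
  gripper: [1, 1, 1, 1, 1, 1, 1, 1]

```text
time: 16.8
eef_pos: [0.5147, 0.0785, 0.1365]
tcp_rot: [-179.8, -0.0, 7.3]
wrist_force: [0.2, -0.3, -2.2]
gripper_width: 0.0319
grip_force: 43.7
```

```bash
python3 - <<'E'
from h import *
from rig import bot
o=bot.observe();print(o["eef_pos"],o["tcp_rot"],o["gripper_width"],o["wrist_force"],o["torque"])
plan([.514,.0786,.110],[180,0,7.3])
E
```

```text
[0.51467053 0.07848625 0.13652696] [-1.79789215e+02 -4.53088186e-02  7.27493303e+00] 0.031911292440223026 [ 0.21549206 -0.29926486 -2.2294255 ] [-0.0038211   0.00647796  0.02444459]
dp [-0.0013, -0.0002, 0.0531] rot [-0.0012, -0.0003, -0.0001]
```

Emit:
play_rows:
  dp:
    - [0, 0, 0.008]
    - [0, 0, 0.016]
    - [0, 0, 0.024]
    - [0, 0, 0.032]
    - [0, 0, 0.04]
    - [0, 0, 0.046]
    - [0, 0, 0.052]
    - [0, 0, 0.052]
  rotation:
    - [0, 0, 0]
    - [0, 0, 0]
    - [0, 0, 0]
    - [0, 0, 0]
    - [0, 0, 0]
    - [0, 0, 0]
    - [0, 0, 0]
    - [0, 0, 0]
  gripper: [1, 1, 1, 1, 1, 1, 1, 1]

```text
time: 17.47
eef_pos: [0.5141, 0.0786, 0.1098]
tcp_rot: [-179.8, 0.0, 7.3]
wrist_force: [0.7, 0.4, -1.3]
gripper_width: 0.0318
grip_force: 43.7
```

```bash
python3 - <<'E'
from h import *
from rig import bot
o=bot.observe();print(o["eef_pos"],o["tcp_rot"],o["gripper_width"],o["wrist_force"],o["torque"])
E
```

```text
[0.51412759 0.07857138 0.10977114] [-1.79791691e+02  2.57292139e-02  7.28542147e+00] 0.031818818617731816 [ 0.70645742  0.42606539 -1.26667471] [ 0.05801296  0.03578171 -0.025244  ]
```

Emit:
play_rows:
  dp:
    - [0, 0, 0.004]
    - [0, 0, 0.008]
    - [0, 0, 0.012]
    - [0, 0, 0.016]
    - [0, 0, 0.02]
    - [0, 0, 0.024]
    - [0, 0, 0.024]
    - [0, 0, 0.024]
  rotation:
    - [0, 0, 0]
    - [0, 0, 0]
    - [0, 0, 0]
    - [0, 0, 0]
    - [0, 0, 0]
    - [0, 0, 0]
    - [0, 0, 0]
    - [0, 0, 0]
  gripper: [1, 1, 1, 1, 1, 1, 1, 1]

```text
time: 18.13
eef_pos: [0.5144, 0.0788, 0.0983]
tcp_rot: [-179.8, -0.0, 7.3]
wrist_force: [0.1, -0.2, -1.8]
gripper_width: 0.0316
grip_force: 43.7
```

```bash
python3 - <<'E'
from h import *
from rig import bot
o=bot.observe();print(o["eef_pos"],o["tcp_rot"],o["gripper_width"],o["wrist_force"],o["torque"])
E
```

```text
[0.51437738 0.07876163 0.09828298] [-1.79785114e+02 -1.40456923e-02  7.29071441e+00] 0.03163291827291602 [ 0.14561993 -0.18184512 -1.84030718] [ 0.15853318  0.07239083 -0.03293294]
```

Emit:
play_rows:
  dp:
    - [0, 0, 0.004]
    - [0, 0, 0.008]
    - [0, 0, 0.012]
    - [0, 0, 0.015]
    - [0, 0, 0.018]
    - [0, 0, 0.02]
    - [0, 0, 0.022]
    - [0, 0, 0.022]
  rotation:
    - [0, 0, 0]
    - [0, 0, 0]
    - [0, 0, 0]
    - [0, 0, 0]
    - [0, 0, 0]
    - [0, 0, 0]
    - [0, 0, 0]
    - [0, 0, 0]
  gripper: [1, 1, 1, 1, 1, 1, 1, 1]

```text
time: 18.8
eef_pos: [0.5145, 0.0787, 0.0872]
tcp_rot: [-179.8, -0.0, 7.3]
wrist_force: [-0.2, 0.9, -2.0]
gripper_width: 0.0321
grip_force: 43.7
```

```bash
python3 - <<'E'
from h import *
from rig import bot
o=bot.observe();print(o["eef_pos"],o["tcp_rot"],o["gripper_width"],o["wrist_force"],o["torque"])
E
```

```text
[0.51445548 0.07873187 0.08722387] [-1.79787737e+02 -2.26481641e-02  7.28511909e+00] 0.032059501166979934 [-0.17172196  0.92393237 -1.9654819 ] [ 0.18084029  0.04525683 -0.00064167]
```

Emit:
play_rows:
  dp:
    - [0, 0, 0.001]
    - [0, 0, 0.002]
    - [0, 0, 0.003]
    - [0, 0, 0.004]
    - [0, 0, 0.005]
    - [0, 0, 0.006]
    - [0, 0, 0.007]
    - [0, 0, 0.007]
  rotation:
    - [0, 0, 0]
    - [0, 0, 0]
    - [0, 0, 0]
    - [0, 0, 0]
    - [0, 0, 0]
    - [0, 0, 0]
    - [0, 0, 0]
    - [0, 0, 0]
  gripper: [1, 1, 1, 1, 1, 1, 1, 1]

```text
time: 19.47
eef_pos: [0.5145, 0.0788, 0.0838]
tcp_rot: [-179.8, -0.0, 7.3]
wrist_force: [-0.0, 2.1, -1.9]
gripper_width: 0.0318
grip_force: 43.7
```

```bash
python3 - <<'E'
from h import *
from rig import bot
o=bot.observe();print(o["eef_pos"],o["tcp_rot"],o["gripper_width"],o["wrist_force"],o["torque"])
E
```

```text
[0.51449029 0.0787715  0.08383352] [-1.79785804e+02 -3.15263196e-02  7.28656074e+00] 0.03180200078597468 [-0.02689324  2.05982426 -1.86067412] [ 0.26370346 -0.03822262 -0.01635842]
```

Emit:
play_rows:
  dp:
    - [0, 0, 0.0015]
    - [0, 0, 0.003]
    - [0, 0, 0.005]
    - [0, 0, 0.005]
    - [0, 0, 0.005]
    - [0, 0, 0.005]
    - [0, 0, 0.005]
    - [0, 0, 0.005]
  rotation:
    - [0, 0, 0]
    - [0, 0, 0]
    - [0, 0, 0]
    - [0, 0, 0]
    - [0, 0, 0]
    - [0, 0, 0]
    - [0, 0, 0]
    - [0, 0, 0]
  gripper: [1, 1, 1, 1, 1, 1, 1, 1]

```text
time: 20.13
eef_pos: [0.5145, 0.0784, 0.0819]
tcp_rot: [-179.8, -0.0, 7.3]
wrist_force: [-2.2, -0.7, 5.1]
gripper_width: 0.0317
grip_force: 44.5
```

Emit:
play_rows:
  dp:
    - [0, 0, 0]
    - [0, 0, 0]
    - [0, 0, 0]
    - [0, 0, 0]
    - [0, 0, 0]
    - [0, 0, 0]
    - [0, 0, 0]
    - [0, 0, 0]
  rotation:
    - [0, 0, 0]
    - [0, 0, 0]
    - [0, 0, 0]
    - [0, 0, 0]
    - [0, 0, 0]
    - [0, 0, 0]
    - [0, 0, 0]
    - [0, 0, 0]
  gripper: [0.25, 0.2, 0.1, 0, -0.1, -0.1, -0.1, -0.1]

```text
time: 20.8
eef_pos: [0.5145, 0.0788, 0.0814]
tcp_rot: [-179.8, -0.0, 7.3]
wrist_force: [0.7, 0.1, -0.1]
gripper_width: 0.0486
grip_force: 0.0
```

```bash
python3 - <<'E'
from h import *
from rig import bot
o=bot.observe();print(o["eef_pos"],o["tcp_rot"],o["gripper_width"],o["wrist_force"],o["torque"])
E
```

```text
[0.51450532 0.07875106 0.08140876] [-1.79789675e+02 -2.97675786e-02  7.28516682e+00] 0.048589634858581955 [ 0.7383607   0.1400582  -0.13588933] [-0.03734163  0.06067726 -0.01590145]
```

Floor contact was felt at TCP z 0.082 and the filler is released. Rising, then tapping its top with closed fingers to confirm it is fully down.

Emit:
play_rows:
  dp:
    - [0, 0, -0.02]
    - [0, 0, -0.05]
    - [0, 0, -0.09]
    - [0, 0, -0.12]
    - [-0.01, 0, -0.12]
    - [-0.018, 0, -0.12]
    - [-0.018, 0, -0.12]
    - [-0.018, 0, -0.12]
  rotation:
    - [0, 0, 0]
    - [0, 0, 0]
    - [0, 0, 0]
    - [0, 0, 0]
    - [0, 0, 0]
    - [0, 0, 0]
    - [0, 0, 0]
    - [0, 0, 0]
  gripper: [-0.1, -0.1, -0.1, 0.3, 1, 1, 1, 1]

```text
time: 21.47
eef_pos: [0.5046, 0.0771, 0.1407]
tcp_rot: [-179.8, 0.1, 7.3]
wrist_force: [-1.0, -0.5, 0.6]
gripper_width: 0.0171
grip_force: 0.0
```

Emit:
play_rows:
  dp:
    - [0, 0, 0.015]
    - [0, 0, 0.025]
    - [0, 0, 0.035]
    - [0, 0, 0.039]
    - [0, 0, 0.043]
    - [0, 0, 0.046]
    - [0, 0, 0.048]
    - [0, 0, 0.048]
  rotation:
    - [0, 0, 0]
    - [0, 0, 0]
    - [0, 0, 0]
    - [0, 0, 0]
    - [0, 0, 0]
    - [0, 0, 0]
    - [0, 0, 0]
    - [0, 0, 0]
  gripper: [1, 1, 1, 1, 1, 1, 1, 1]

```text
time: 22.13
eef_pos: [0.5053, 0.0775, 0.1193]
tcp_rot: [-179.8, 0.0, 7.3]
wrist_force: [-8.9, -1.2, 26.9]
gripper_width: 0.0004
grip_force: 13.5
```

```bash
python3 - <<'E'
from h import *
from rig import bot
o=bot.observe();print(o["eef_pos"],o["tcp_rot"],o["gripper_width"],o["wrist_force"],o["torque"])
E
```

```text
[0.50529372 0.07746377 0.11928113] [-1.79838628e+02  2.47374730e-02  7.28106356e+00] 0.0003609610114998541 [-8.87425531 -1.21474752 26.94745481] [-0.38275266  2.05486872 -0.02407795]
```

The top reads 0.0973 m under 27 N against 0.097 expected, so the filler is seated. Retreating.

Emit:
play_rows:
  dp:
    - [0, 0, -0.03]
    - [0, 0, -0.08]
    - [0, 0, -0.14]
    - [0, 0.06, -0.2]
    - [0, 0.14, -0.24]
    - [0, 0.22, -0.24]
    - [0, 0.3, -0.24]
    - [0, 0.36, -0.24]
  rotation:
    - [0, 0, 0]
    - [0, 0, 0]
    - [0, 0, 0]
    - [0, 0, 0]
    - [0, 0, 0]
    - [0, 0, 0]
    - [0, 0, 0]
    - [0, 0, 0]
  gripper: [1, 1, 1, 1, 1, 1, 1, 1]

```text
time: 22.8
eef_pos: [0.5286, -0.1058, 0.2374]
tcp_rot: [-179.9, -0.1, 7.1]
wrist_force: [0.6, -1.2, 0.2]
gripper_width: 0.0006
grip_force: 0.0
```

Emit:
play_rows:
  dp:
    - [0, 0.05, 0]
    - [0, 0.12, 0]
    - [0, 0.18, 0]
    - [0, 0.24, 0]
    - [0, 0.3, 0]
    - [0, 0.3, 0]
    - [0, 0.3, 0]
    - [0, 0.3, 0]
  rotation:
    - [0, 0, 0]
    - [0, 0, 0]
    - [0, 0, 0]
    - [0, 0, 0]
    - [0, 0, 0]
    - [0, 0, 0]
    - [0, 0, 0]
    - [0, 0, 0]
  gripper: [1, 1, 1, 1, 1, 1, 1, 1]

```text
time: 23.47
eef_pos: [0.5474, -0.2493, 0.2358]
tcp_rot: [-179.7, -0.0, 7.3]
wrist_force: [0.7, 1.4, 0.3]
gripper_width: 0.0003
grip_force: 0.0
```

```bash
python3 - <<'E'
from h import *
from rig import bot
o=bot.observe();print(o["eef_pos"],o["wrist_force"])
S=bot.capture("side");T=bot.capture("top");np.savez("pics/s9.npz",**S)
cv2.imwrite("pics/g9.png",np.hstack([cv2.resize(T["color"][150:250,200:420],(440,200),interpolation=cv2.INTER_CUBIC),np.zeros((200,1,3),np.uint8)]) if 0 else np.vstack([cv2.resize(T["color"][160:240,200:420],(792,288),interpolation=cv2.INTER_CUBIC),cv2.resize(S["color"][130:290,240:458],(792,580),interpolation=cv2.INTER_CUBIC)[:310]]))
E
```

```text
[ 0.54739802 -0.24929503  0.23584068] [0.73974722 1.38195926 0.27633062]
```

View pics/g9.png

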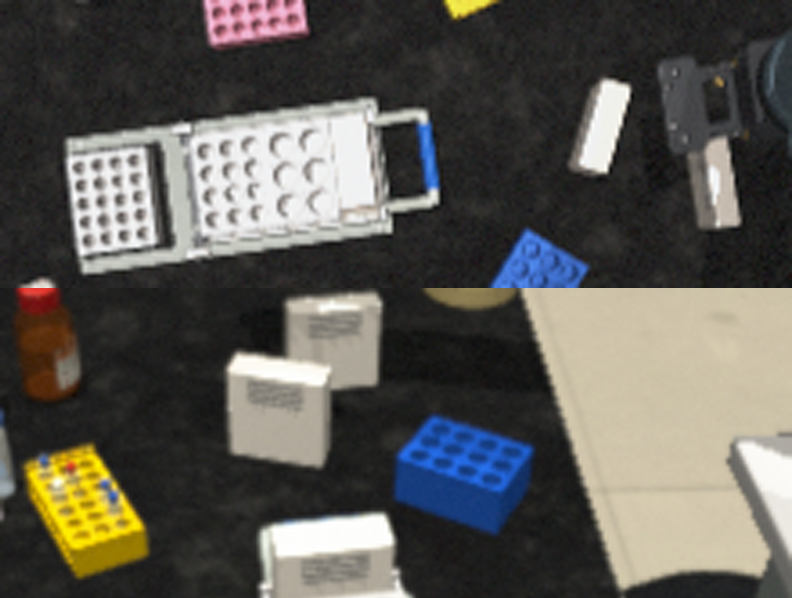

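The filler stands in the gap (top crop (355,165)), the tray is flat, the two other fillers stand upright, and nothing else has moved. One numeric check of the row, then hand in.

```bash
python3 - <<'E'
from h import *
from rig import bot
C=cam("pics/s9.npz")
yaw=np.radians(7.4); ex=np.array([np.cos(yaw),np.sin(yaw)]);ey=np.array([-np.sin(yaw),np.cos(yaw)]);bar=np.array([.514,.009])
cor=[(-.06,.06),(.06,.06),(.06,.24),(-.06,.24)]
src=np.float32([proj(C,[*(bar+a*ex+b*ey),.055]) for a,b in cor]);dst=np.float32([((a+.06)*4000,(b-.06)*4000) for a,b in cor])
im=cv2.warpPerspective(C["color"],cv2.getPerspectiveTransform(src,dst),(480,720),flags=cv2.INTER_CUBIC)
g=cv2.GaussianBlur(cv2.cvtColor(im,cv2.COLOR_BGR2GRAY),(0,0),3)
cs,_=cv2.findContours(cv2.adaptiveThreshold(g,255,0,1,121,8),0,1)
print(sorted((round(y/4+60,1),round(x/4-60,1)) for (x,y),(w,h),_ in map(cv2.minAreaRect,cs) if 30<w<100 and 30<h<100))
o=bot.observe();print(np.abs(o["qvel"]).max())
print(bot.hand_in())
E
```

```text
[(64.5, -15.8), (101.3, -27.9), (101.4, -0.8), (101.5, 26.8), (129.1, 26.6), (129.4, -0.7), (129.5, -28.3), (157.2, 30.0), (157.3, 9.8), (157.6, -31.0), (157.6, -10.4), (177.6, 9.8), (177.6, 30.3), (177.7, -10.7), (177.8, -30.8), (197.3, 9.9), (197.4, -31.0), (197.4, -10.4), (197.4, 30.6)]
0.1812494376002334
the job is handed in; nothing more can be done
None
```

I handed the job in at about 23.6 s. The two blocks are in a row at the fence, the tray is flat, and the 32 mm filler is fully down in the gap. The other two fillers are still standing, and nothing else moved. The hand-in call returned no verdict.

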